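Clear and jack up the end of a bench hotplate

ROBOT

A 6-joint arm with a two-finger parallel gripper is mounted at the origin on the work surface. World frame = base frame: x ahead of the robot, y to its left, z up, the work surface at z = 0. Lengths are in mm, angles in rad, forces in N, time in s.
With the tool pointing down it reaches from about 400 to 925 mm from the base axis. Payload 12.5 kg.
Tool frame: the origin (TCP) lies at the very end of the fingers, on their centre line; the grasp point (between the pads) lies 19 mm behind it; z points along the fingers, x is the direction in which the jaws open and shut, and the axes are right-handed (so a half turn about z gives the same grasp; the last joint's range is limited). The gripper opens to 95 mm and grips with 3 to 60 N. Pads are 20 mm wide; open, the fingers measure 119 mm over their backs; the gripper's body (75 mm by 180 mm) begins 59 mm behind the grasp point.
Start: joints at [-1.23, 0.491, 1.559, -0, 1.092, -0.106], TCP at [270.075, -563.654, 214.661] pointing down, gripper open.
Joint ranges: [-3.1, 3.1], [-0.84, 2.19], [0.05, 2.79], [-1.13, 4.28], [0.06, 2.93], [-2.69, 2.69]. Speed limits (rad/s): [2.22, 2.22, 2.79, 3.14, 3.14, 3.14].

INTERFACE

Orientations are given as [roll, pitch, yaw] about the fixed x, y, z axes, in that order (R = Rz(yaw) Ry(pitch) Rx(roll)).
In Python, from cell import env gives the robot as it stands.
- The arm moves only by the tool arm_command, never from a script. Its argument "motion" is one flat list of numbers, 7 for each row, row after row: the opening, from -1 (shut) to 1 (fully open), then the shift along the tool's x, y, z in mm, then the turn, a rotation vector about the tool's x, y, z in degrees. In form: [fingers, dx, dy, dz, rx, ry, rz, fingers, dx, dy, dz, rx, ry, rz, ...]. A call has 1 to 20 rows; each row is the pose to reach, as a shift and turn from the pose commanded when the call began, along the tool's axes at that moment; what a row does not reach only later rows make up. A row lasts 1/10 s, in which the tool goes at most 50 mm and 8.59 degrees, less where a joint would pass 70% of its speed; a pose out of reach is approached as far as the arm can. A call with a gripper value outside its range is refused whole. The fingers move at their own pace and stop on an object; the grip force is fixed at half the most. Time passes only in rows, so rows that repeat a pose let the fingers close. It gives the time, the measured TCP pose, the force and the opening at its end, in the units of the state.
- env.state(): the state, without advancing time (a new reading comes with each control period).
- env.read_camera(name): name is "scene" or "side" or "wrist"; returns (picture, depth): 400x640x3 uint8, red, green, blue; 400x640 float32, mm along the optical axis (not along the pixel's ray), 0 where there is no reading.
- env.calibration(name): a dict with "fx", "fy", "cx", "cy" (pixels), "cam_to_world" (4x4, takes a point from camera to world coordinates). Camera axes: x right, y down, z forward; pixel columns grow to the right and rows downward; lengths in mm; the calibration is good to about 2 mm. A picture is of the moment at which its call begins: read the wrist's pose just before it. calibration takes no time and is no camera call; for the wrist camera it gives the pose at the moment of the call.
- env.job_done(): hands the job in, once; it reports no verdict.
Trained networks look in the newest picture that a camera, given by its name, has taken for a name from the list of things; names that differ only in an ending like _2 or _b are one class to them, and where a whole thing is asked for, a point or a joint stands for the part that bears it (a point fixed in the world has none). Each returns a list of dicts, best first, with "confidence" (0 to 1); they miss things now and then, are a little off and sometimes report something else, mostly with a low value. They report only what shows in the picture. A call takes as long as a camera call. They do not tell look-alikes from the thing itself.
- env.recognise(camera, label): "location" ([column, row] in pixels, amid what is visible of it).
- env.silhouettes(camera, label): "region" (400x640 bool, what is visible of it) and "location" ([column, row] in pixels, amid what is visible of it).
- env.spot_point(camera, label): "location" ([column, row] in pixels: a listed point, or the origin of a listed thing).
The state is a dict: "t": time; "joints": joint angles; "qvel": joint speeds; "tau": joint torques, N m; "eef_pos": TCP position; "tcp_rot": TCP orientation; "ft_force": force on the tool from outside, world axes, zero at the start; "moment": the same for the moment, N m; "opening": opening from 0.0 (shut) to 1.0 (fully open).
Only numpy, scipy, OpenCV 4.12 (cv2) and the standard library are available. Lean on these libraries where they do the work, as an engineer would, in place of code of your own. Each camera call takes 0.05 s, during which the arm holds its last target.

TASK

Without lifting it off the glass, slide the steel pan from the red ring to sit centred on the white ring, so that the lift end of the hotplate is clear. Then set the blue jack with its saddle centred under the lift point (the steel stud below the red dot on the yellow lug) and work its orange handle bar: one full trial stroke right down, let it come all the way back up, then right down again. Finish while still holding the handle down, with the end of the hotplate resting raised on the jack alone, and leave everything else on the bench where it stands.

Things in the scene. Friction and masses are not known exactly. Their poses are not given: they have to be found in the camera images.
- hotplate: Fixed steel stand of the two-ring hotplate. Origin: on the bench under the middle of the hotplate; x across its 240 mm width, y along its 420 mm length (hinge at the +y end, yellow lug at the -y end), z up. White body 22 to 70 mm above the bench with a flat black glass top at 70 mm carrying two flush printed rings.
- hob (a joint): Tilt of the hotplate on its stand, rad: 0 resting flat, grows as the -y (lug) end rises, hinge line parallel to the stand's x at y = +225 mm, height 30 mm. It falls back by its own weight (about 11 N at the lug). With the jack handle fully down under the lug it reaches about 0.075.
- lift_point (a point): Centre of the underside of the steel stud (28 mm diameter) under the yellow lug, 52 mm above the bench at rest; at x = -30, y = -245 mm in the stand frame. The lug (50 mm wide, 10 mm thick, underside 58 mm and top 68 mm above the bench, red dot on top above the stud) sticks out 75 mm from the hotplate's -y end.
- ring_red (a point): Centre of the red ring (164 mm outside diameter) on the glass top, at the lug end: stand x = 0, y = -100 mm. The pan starts on it.
- ring_white (a point): Centre of the white ring (164 mm outside diameter) on the glass top, at the hinge end: stand x = 0, y = +100 mm. Its axes are those of the stand and tilt with the hotplate.
- pan: Empty steel pan, about 0.5 kg, 132 mm outside diameter, 75 mm high, with one straight black handle. Origin: centre of its underside; z up; the handle points along its -x.
- pan_grip (a point): Grip point in the middle of the outer half of the pan's handle, 140 mm along the pan's -x from its centre, 58 mm above its underside. The handle is a bar 20 mm wide (along pan y), 14 mm thick in z, and ends 179 mm from the pan's centre.
- jack: Loose blue lever jack, about 0.9 kg, best slid over the bench. Origin: on its underside right below the saddle; +x from handle end towards the saddle, z up. Base plate 250 x 100 x 10 mm, from x = -223 to +27 mm. Pivot of the handle at x = -35, height 45 mm.
- saddle_top (a point): Centre of the top of the round black rubber saddle (44 mm diameter, on the jack's z axis), 42 mm above the bench when the handle is up; rises 45 mm for the full stroke.
- handle (a joint): Handle stroke of the jack, rad: 0 up (rest), 0.55 fully down at its stop. It springs back up by itself when let go, so it must be held. Saddle rise is 81.8 mm per rad. Pushing the bar down takes about 3 N unloaded and 13 to 17 N with the hotplate on the saddle.
- handle_bar (a point): Centre of the orange cross bar (20 mm diameter, 70 mm long along the jack's y) at the free end of the handle; up: jack x = -130 mm, height 91 mm; fully down: x = -140 mm, height 34 mm. It moves on a 105 mm arc about the pivot.
- carry_post (a point): Centre of the top of the aluminium carrying post of the jack, at jack x = -200 mm, top 90 mm above the bench; the post is 16 mm (jack x) by 20 mm (jack y), 80 mm tall, fixed to the base, to be gripped from above for sliding the jack.
- beaker: Glass beaker, 66 mm diameter, 70 mm high; bystander, origin at its foot.
- bottle: Amber bottle with green cap, 48 mm diameter, 90 mm high; bystander, origin at its foot.
- dishes: Stack of three white dishes, 95 mm diameter, 47 mm high; bystander, origin at its foot.
- foot: Black rubber machine foot with a steel stud, 36 mm diameter, 32 mm high; bystander, origin at its foot.
Things that resemble listed ones, but are neither listed nor needed, are in the scene too. Leave any pink or turquoise look-alike of the pan alone.

How it is judged (in metres and radians):
On the way, in this order (a step that is already met when the one before it is completed fails the run):
1. the pan stands centred on the white ring (horizontal distance between pan and ring_white below 0.022 m and z of pan in the frame of ring_white between -0.006 and 0.006 m and linear speed of pan below 0.02 m/s), for 0.2 s.
2. the jack's saddle is under the lift point, handle up (horizontal distance between saddle_top and lift_point below 0.014 m and value of joint handle below 0.1 rad and linear speed of jack below 0.02 m/s), for 0.3 s.
3. first stroke: handle right down, hotplate end raised by the jack (horizontal distance between saddle_top and lift_point below 0.014 m and value of joint hob above 0.06 rad and value of joint handle above 0.46 rad and contact force between jack and hotplate above 4 N and contact force between each of the fingers, the arm and hotplate below 0.5 N), for 0.2 s.
4. handle all the way back up, hotplate down again (value of joint handle below 0.1 rad and value of joint hob below 0.012 rad), for 0.2 s.
At the end, for the whole second after the job is handed in: The robot presses on the jack (over 2 N) with the handle beyond 0.46 rad; the saddle, within 14 mm of the lift point, alone carries the hotplate (over 4 N, tilt over 0.06 rad), all at rest; the pan stands flat within 22 mm of the white ring's centre (all of step 3 and horizontal distance between pan and ring_white below 0.022 m and z of pan in the frame of ring_white between -0.006 and 0.006 m and contact force between any of the fingers, the arm and jack above 2 N and linear speed of jack below 0.02 m/s and velocity of joint hob between -0.03 and 0.03 rad/s); the arm keeps its last pose, push and grip.
It fails at once if the pan is lifted off the glass (more than 10 mm) (z of pan in the frame of ring_white above 0.01 m).
It fails at once if the pan is tipped (angle between the z axis of pan and the z axis of ring_white, either way round above 0.2 rad).
It fails at once if a bystander is pushed away or tipped (distance of any of beaker, bottle, dishes, foot from where it was at the start of the episode above 0.03 m or angle between any of beaker, bottle, dishes, foot's own z axis and vertical above 0.4 rad).
It also fails if it takes over 72 s, if anything falls off the work surface, if the arm or the gripper's body presses on something with over 40 N, if the wrist force passes 120 N, or if a joint passes its speed limit or range.

## Working session

There is one attempt and no reset: what is moved stays moved. The work goes in short steps, Python scripts to look and compute and a tool call to move; the robot and the scene stay as the last step left them, time stands still between calls to the robot, and variables do not carry over. Pictures are saved under pics/ and viewed, and the job is handed in when it is done.

Besides the shell and the picture viewer there is one more tool, called after "Request:" as a command line: name --argument value ..., lists and objects as JSON in quotes. arm_command: Moves the arm, as the interface text tells. Its arguments: {"type":"object","properties":{"motion":{"type":"array","items":{"type":"number"}}},"required":["motion"]}

```bash
ls; mkdir -p pics
python3 - <<'E'
from cell import env
import cv2
print(env.state())
for n in ["scene","side"]:
    p,d=env.read_camera(n); cv2.imwrite(f"pics/{n}0.png",p[:,:,::-1])
    print(n,env.calibration(n))
    import numpy as np; np.savez(f"{n}0.npz",p=p,d=d)
    for l in ["pan","pan_grip","ring_white","ring_red","lift_point","jack","saddle_top","handle_bar","carry_post","hotplate"]:
        print(l,[(np.round(r["location"],1).tolist(),round(r["confidence"],2)) for r in env.spot_point(n,l)])
print(env.state()["t"])
E
```

```text
pics
{'t': 0.0, 'joints': array([-1.22960173e+00,  4.91594778e-01,  1.55944403e+00,  1.49489704e-05,
        1.09173053e+00, -1.05583529e-01]), 'qvel': array([-0.00050055,  0.00016076,  0.00091435, -0.00055859,  0.00024266,
       -0.00049828]), 'tau': array([-1.29781853e-03, -6.12647295e+01, -2.58179283e+01,  6.92218076e-02,
        4.82697668e-02, -1.38591836e-04]), 'eef_pos': array([ 269.98823688, -563.40096308,  214.04174527]), 'tcp_rot': array([-3.14145546e+00,  1.16873646e-03, -1.12402502e+00]), 'ft_force': array([-0.10947528,  0.47884249,  0.04177543]), 'moment': array([-0.00663756, -0.02891579, -0.00375295]), 'opening': 1.0000855024803685}
scene {'fx': 452.2577477721531, 'fy': 452.2577477721531, 'cx': 321.87371062832466, 'cy': 198.11543944411315, 'cam_to_world': array([[-2.19555124e-01,  6.70030288e-01, -7.09122670e-01,
         1.35741494e+03],
       [ 9.75407667e-01,  1.65193924e-01, -1.45913850e-01,
         2.94665802e+02],
       [ 1.93760575e-02, -7.23719822e-01, -6.89821852e-01,
         9.51432982e+02],
       [ 0.00000000e+00,  0.00000000e+00,  0.00000000e+00,
     
[... 688 characters left out ...]
1,
         1.28082750e+02],
       [-3.71339657e-01,  5.35727859e-01, -7.58355141e-01,
         9.40483118e+02],
       [-2.31310738e-02, -8.21839696e-01, -5.69249039e-01,
         7.44843543e+02],
       [ 0.00000000e+00,  0.00000000e+00,  0.00000000e+00,
         1.00000000e+00]])}
pan [([404.0, 294.6], 0.81), ([277.7, 218.1], 0.6)]
pan_grip [([319.4, 218.8], 0.9), ([398.1, 165.5], 0.65), ([352.2, 257.1], 0.6), ([276.9, 217.1], 0.48)]
ring_white []
ring_red [([311.3, 197.5], 0.7)]
lift_point [([308.4, 198.7], 0.69)]
jack [([345.5, 192.6], 0.86)]
saddle_top [([343.2, 186.1], 0.61)]
handle_bar [([309.1, 167.5], 0.51)]
carry_post [([294.1, 163.8], 0.79)]
hotplate [([261.6, 254.1], 0.68)]
1.1
```

View pics/scene0.png

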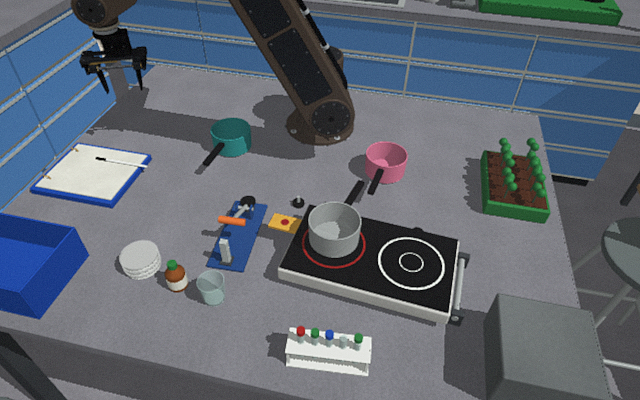

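View pics/side0.png

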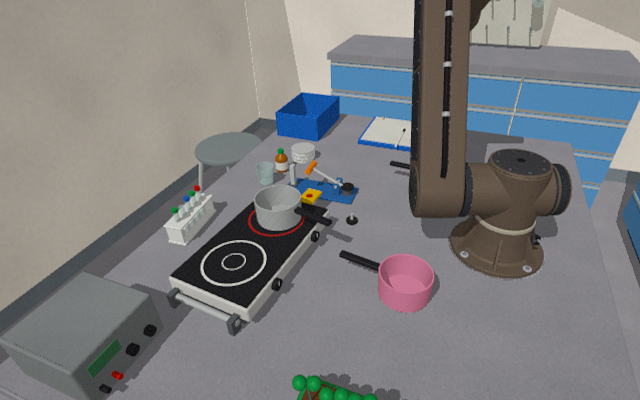

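The scene camera shows the pan at (333,235) with its handle towards (357,190). The white ring is at (411,262) and the lug at (284,222). The jack's saddle is near (247,203), its post at (224,250) and the foot at (298,202). I'll measure these from the depth next.

```bash
cat > h.py <<'E'
import numpy as np, cv2
def cloud(cal,d):
    v,u=np.mgrid[0:400,0:640]
    P=np.stack([(u-cal['cx'])*d/cal['fx'],(v-cal['cy'])*d/cal['fy'],d,np.ones_like(d)],-1)
    W=P@cal['cam_to_world'].T
    return W[...,:3]
def proj(cal,p):
    p=np.append(p,1); q=np.linalg.inv(cal['cam_to_world'])@p
    return np.array([cal['fx']*q[0]/q[2]+cal['cx'],cal['fy']*q[1]/q[2]+cal['cy']])
def ray(cal,uv,z):
    M=cal['cam_to_world']; r=M[:3,:3]@np.array([(uv[0]-cal['cx'])/cal['fx'],(uv[1]-cal['cy'])/cal['fy'],1])
    o=M[:3,3]; return o+r*(z-o[2])/r[2]
E
python3 - <<'E'
from cell import env
from h import *
out=np.zeros((600,800,3),np.uint8)
# topdown: x 250..850 (rows, up = +x), y 300..-500 cols -> 1 px/mm
for n in ["side","scene"]:
    z=np.load(n+"0.npz"); cal=env.calibration(n); W=cloud(cal,z['d']); p=z['p']
    ok=(z['d']>0)&(W[...,2]<200)&(W[...,2]>-20)
    idx=np.argsort(W[...,2][ok]); X=W[ok][idx]; C=p[ok][idx]
    r=np.round(850-X[:,0]).astype(int); c=np.round(400-X[:,1]).astype(int)
    o=np.zeros((600,800,3),np.uint8)
    m=(r>=1)&(r<599)&(c>=1)&(c<799)
    for dr in (-1,0,1):
        for dc in (-1,0,1): o[r[m]+dr,c[m]+dc]=C[m]
    cv2.imwrite(f"pics/top_{n}.png",o[:,:,::-1])
    # glass height & rings
    hsv=cv2.cvtColor(p,cv2.COLOR_RGB2HSV)
    g=(W[...,2]>60)&(W[...,2]<80)
    blk=g&(hsv[...,2]<45)
    print(n,"glass z",np.median(W[...,2][blk]),blk.sum(), "bench z",np.median(W[...,2][(abs(W[...,2])<12)]))
    for nm,m in [("red",g&(hsv[...,1]>120)&((hsv[...,0]<8)|(hsv[...,0]>172))),("blue",(W[...,2]>3)&(W[...,2]<20)&(hsv[...,0]>100)&(hsv[...,0]<125)&(hsv[...,1]>120)),("yellow",(W[...,2]>50)&(W[...,2]<80)&(hsv[...,0]>18)&(hsv[...,0]<32)&(hsv[...,1]>150)),("orange",(W[...,2]>60)&(W[...,2]<110)&(hsv[...,0]>4)&(hsv[...,0]<16)&(hsv[...,1]>150))]:
        q=W[m]; print(nm,len(q),q.mean(0).round(1) if len(q) else '')
    for l,zz in [("ring_white",70),("lift_point",52),("saddle_top",42),("handle_bar",91),("carry_post",90),("jack",0)]:
        for s in env.spot_point(n,l)[:2]: print(l,ray(cal,s['location'],zz).round(1),round(s['confidence'],2))
E
```

```text
side glass z 70.69421095781081 6080 bench z 0.6204560542037143
red 262 [590.  210.1  71.1]
blue 1942 [ 394.4 -702.7   11.3]
yellow 199 [552.8  43.   68.4]
orange 40 [609.8 -55.9  87.5]
lift_point [565.   28.1  52. ] 0.69
saddle_top [490.5 -94.4  42. ] 0.61
handle_bar [614.1 -93.9  91. ] 0.51
carry_post [ 674.6 -101.6   90. ] 0.79
jack [ 490.6 -119.2    0. ] 0.86
scene glass z 68.76566444588042 8288 bench z -1.3124386491883797
red 367 [632.9 167.7  68.8]
blue 6212 [ 280.5 -298.5    9.5]
yellow 349 [566.3  29.5  66.3]
orange 290 [ 671.3 -120.7   84.2]
ring_white [542.7 -73.7  70. ] 0.73
ring_white [631.7 382.1  70. ] 0.64
lift_point [556.1  31.   52. ] 0.95
saddle_top [ 483.8 -108.2   42. ] 0.71
saddle_top [ 663.3 -115.3   42. ] 0.27
handle_bar [609.9 -98.7  91. ] 0.56
carry_post [ 685.2 -101.7   90. ] 0.91
jack [ 466.1 -105.6    0. ] 0.57
```

View pics/top_scene.png

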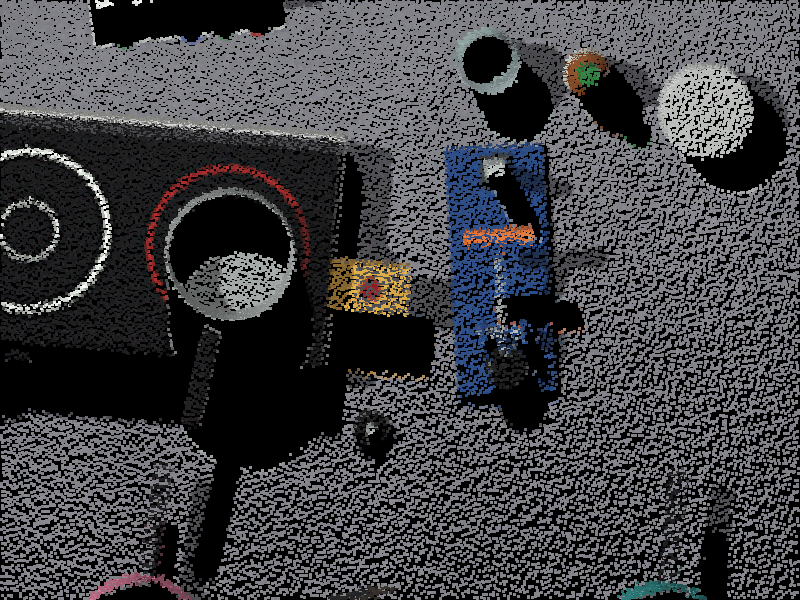

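View pics/top_side.png

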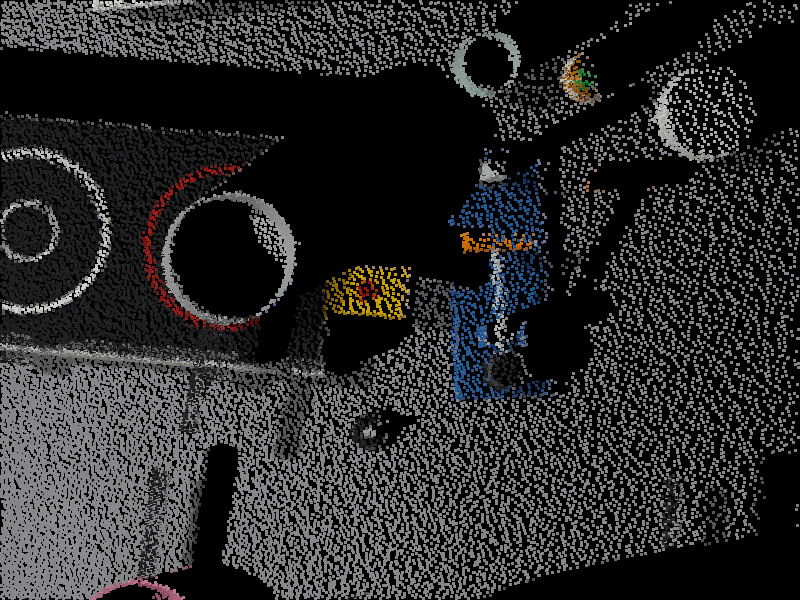

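The top-down maps (x = 850 − row, y = 400 − col) agree between the two cameras. They put the white ring near (619,372), the pan rim at (594,170), the red dot at (561,30), the saddle at (482,-109) and the post at (685,-94). I'll refine these with fits.

Run:
```python
from cell import env
from h import *
from scipy.optimize import least_squares
def circ(q):
    f=least_squares(lambda p:np.hypot(q[:,0]-p[0],q[:,1]-p[1])-p[2],[*q[:,:2].mean(0),50],loss='soft_l1',f_scale=2); return f.x.round(1)
def near(W,x,y,r): return np.hypot(W[...,0]-x,W[...,1]-y)<r
for n in ["side","scene"]:
    z=np.load(n+"0.npz"); cal=env.calibration(n); W=cloud(cal,z['d']); p=z['p']; Z=W[...,2]
    hsv=cv2.cvtColor(p,cv2.COLOR_RGB2HSV); H,S,V=[hsv[...,i] for i in range(3)]
    print(n)
    m=near(W,619,372,92)&~near(W,619,372,60)&(abs(Z-70)<8)&(V>110)&(S<60); print("white",m.sum(),circ(W[m]))
    m=near(W,603,171,92)&~near(W,603,171,70)&(abs(Z-70)<8)&(S>110)&((H<8)|(H>172)); print("red",m.sum(),circ(W[m]))
    m=near(W,594,170,75)&(abs(Z-145)<5); print("rim",m.sum(),circ(W[m]))
    m=near(W,455,188,60)&(Z>115)&(Z<150); q=W[m]; print("handle",len(q),q.mean(0).round(1),q.min(0).round(),q.max(0).round())
    if len(q)>5: v=np.linalg.svd(q[:,:2]-q[:,:2].mean(0))[2][0]; print(" dir",np.degrees(np.arctan2(v[1],v[0])))
    m=near(W,561,30,14)&(abs(Z-68)<8)&((H<8)|(H>172))&(S>110); print("dot",m.sum(),W[m].mean(0).round(1))
    m=near(W,482,-109,30)&(Z>36)&(Z<48)&(V<70); print("saddle",m.sum(),W[m].mean(0).round(1),circ(W[m]))
    m=near(W,685,-94,20)&(Z>84)&(Z<97); print("post",m.sum(),W[m].mean(0).round(1),W[m].min(0).round(),W[m].max(0).round())
    m=near(W,612,-98,45)&(Z>75)&(Z<110)&(H>3)&(H<16)&(S>150); q=W[m]; print("bar",m.sum(),q.mean(0).round(1)); v=np.linalg.svd(q[:,:2]-q[:,:2].mean(0))[2][0]; print(" dir",np.degrees(np.arctan2(v[1],v[0])))
    m=(abs(W[...,0]-585)<150)&(abs(W[...,1]+100)<70)&(Z>4)&(Z<16)&(H>100)&(H<125)&(S>100); q=W[m][:,:2].astype(np.float32)
    print("base",m.sum(),cv2.minAreaRect(q))
    for nm,x,y,r,h in [("foot",420,28,22,8),("beaker",790,-88,40,60),("bottle",775,-187,28,80)]:
        m=near(W,x,y,r)&(Z>h); print(nm,W[m].mean(0).round())
    m=(W[...,0]>250)&(W[...,0]<480)&(W[...,1]>150)&(W[...,1]<300)&(Z>50)&(Z<75)&(V<80); print("pinkhandle",m.sum(),W[m].min(0).round(),W[m].max(0).round())
```

```text
side
white 447 [619.6 372.8  78.8]
red 256 [602.9 173.9  79.2]
rim 255 [592.3 171.8  63.6]
handle 258 [463.9 204.3 132.9] [418. 182. 123.] [515. 220. 139.]
 dir 167.28430386246092
dot 12 [559.2  33.9  70.3]
saddle 74 [478.3 -99.2  41.9] [478.1 -99.6  14.7]
post 24 [678.7 -92.2  88.7] [ 670. -104.   84.] [688. -84.  92.]
bar 25 [605.5 -98.5  97. ]
 dir 92.69002444693217
base 667 ((574.3621826171875, -98.65095520019531), (245.9322967529297, 97.59100341796875), 1.2454946041107178)
foot [418.  33.  16.]
beaker [788. -87.  67.]
bottle [ 770. -184.   88.]
pinkhandle 320 [274. 169.  51.] [480. 262.  69.]
scene
white 512 [620.5 372.   79. ]
red 341 [603.  172.7  79.2]
rim 268 [596.6 170.2  63.4]
handle 193 [470.8 200.4 132.3] [422. 180. 123.] [515. 218. 137.]
 dir -13.267617513689874
dot 34 [562.   30.5  67.6]
saddle 112 [ 482.4 -105.2   40.9] [ 482.9 -105.9   15.1]
post 46 [683.8 -93.9  88.4] [ 675. -104.   84.] [691. -84.  92.]
bar 177 [616.  -96.3  96.2]
 dir 93.25460508503356
base 1747 ((581.4442138671875, -99.7177963256836), (250.61920166015625, 100.6451644897461), 3.0914504528045654)
foot [425.  29.  15.]
beaker [789. -88.  66.]
bottle [ 778. -187.   88.]
pinkhandle 182 [271. 228.  53.] [388. 261.  68.]
```

```bash
cat >> h.py <<'E'
from scipy.spatial.transform import Rotation as Rr
def cmds(env,targets):
    """world (x,y,z,yawdeg) -> tool shift rows"""
    s=env.state(); R=Rr.from_euler('xyz',s['tcp_rot']); p=s['eef_pos']
    print("t",round(s['t'],2),"pos",p.round(1),"rot",np.degrees(s['tcp_rot']).round(2),"F",s['ft_force'].round(1),"open",round(float(s['opening']),3),"q",s['joints'].round(2))
    for x,y,z,yaw in targets:
        T=Rr.from_euler('xyz',[180,0,yaw],degrees=True)
        print((x,y,z,yaw),R.inv().apply(np.array([x,y,z])-p).round(0),np.degrees((R.inv()*T).as_rotvec()).round(1))
E
python3 -c "
from cell import env
from h import *
cmds(env,[(560,-250,260,5),(458,203,200,77)])"
```

```text
t 1.7 pos [ 270.1 -563.7  214.6] rot [-180.    -0.   -64.4] F [-0.  -0.4  0.2] open 1.001 q [-1.23  0.49  1.56  0.    1.09 -0.11]
(560, -250, 260, 5) [-158. -397.  -45.] [  0.   -0.  -69.4]
(458, 203, 200, 77) [-610. -501.   15.] [   0.    -0.  -141.4]
```

Request:
arm_command --motion '[1, -158, -397, -45, 0, 0, -70, 1, -158, -397, -45, 0, 0, -70, 1, -158, -397, -45, 0, 0, -70, 1, -158, -397, -45, 0, 0, -70, 1, -158, -397, -45, 0, 0, -70, 1, -158, -397, -45, 0, 0, -70, 1, -158, -397, -45, 0, 0, -70, 1, -158, -397, -45, 0, 0, -70, 1, -158, -397, -45, 0, 0, -70, 1, -610, -501, 15, 0, 0, -141.4, 1, -610, -501, 15, 0, 0, -141.4, 1, -610, -501, 15, 0, 0, -141.4, 1, -610, -501, 15, 0, 0, -141.4, 1, -610, -501, 15, 0, 0, -141.4, 1, -610, -501, 15, 0, 0, -141.4, 1, -610, -501, 15, 0, 0, -141.4, 1, -610, -501, 15, 0, 0, -141.4, 1, -610, -501, 15, 0, 0, -141.4, 1, -610, -501, 15, 0, 0, -141.4, 1, -610, -501, 15, 0, 0, -141.4]'

```text
t: 3.7
eef_pos: [457.5, 205.0, 199.4]
tcp_rot: [-3.141, 0.0, 1.347]
ft_force: [-0.2, -0.6, 0.2]
opening: 1.004
```

Run:
```python
from cell import env
from h import *
cmds(env,[(458,203,200,77),(458,203,111,77)])
cal=env.calibration("wrist")
p,d=env.read_camera("wrist"); cv2.imwrite("pics/w1.png",p[:,:,::-1])
for l in ["pan_grip"]: 
    for r in env.spot_point("wrist",l): print(r['location'],r['confidence'],ray(cal,r['location'],128).round(1))
W=cloud(cal,d); m=(d>0)&(np.hypot(W[...,0]-458,W[...,1]-203)<60)&(W[...,2]>115)&(W[...,2]<145); q=W[m]; print(len(q),q.mean(0))
if len(q): 
    rr=cv2.minAreaRect(q[:,:2].astype(np.float32)); print(rr)
```

```text
t 3.7 pos [457.5 205.  199.4] rot [-1.7998e+02  1.0000e-02  7.7200e+01] F [-0.2 -0.6  0.2] open 1.004 q [ 0.29  0.33  1.87  0.    0.93 -1.06]
(458, 203, 200, 77) [-2.  1. -1.] [-0.   0.   0.2]
(458, 203, 111, 77) [-2.  1. 88.] [-0.   0.   0.2]
[316.4, 209.7] 0.88 [459.4 199.7 128. ]
[332.3, 64.1] 0.71 [352.5 236.3 128. ]
2728 [464.6891273  200.65641881 134.57387213]
((467.9198303222656, 199.83798217773438), (19.9341983795166, 99.0201187133789), 76.904052734375)
```

View pics/w1.png

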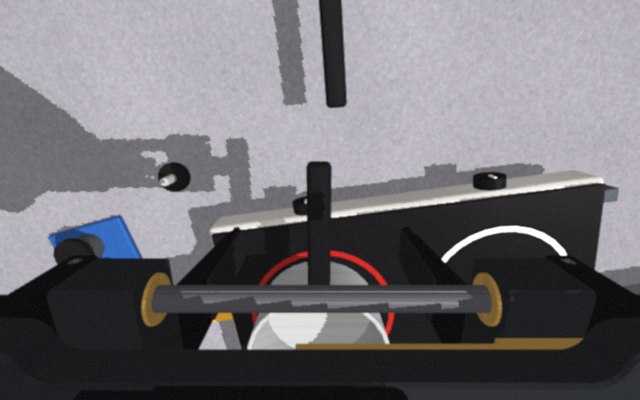

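The wrist view shows the black pan handle at (318,210), centred between the fingers and lined up with them. The pink look-alike's handle is higher up, at (333,50). Going down and closing.

Request:
arm_command --motion '[1, -1, 0, 45, 0, 0, 0, 1, -1, 0, 75, 0, 0, 0, 1, -1, 0, 88, 0, 0, 0, 1, -1, 0, 88, 0, 0, 0, -1, -1, 0, 88, 0, 0, 0, -1, -1, 0, 88, 0, 0, 0, -1, -1, 0, 88, 0, 0, 0, -1, -1, 0, 88, 0, 0, 0, -1, -1, 0, 88, 0, 0, 0, -1, -1, 0, 88, 0, 0, 0, -1, -1, 0, 88, 0, 0, 0]'

```text
t: 4.9
eef_pos: [458.1, 202.0, 111.7]
tcp_rot: [3.141, 0.0, 1.344]
ft_force: [0.1, 0.7, -0.1]
opening: 0.465
```

Run:
```python
from cell import env
from h import *
p,d=env.read_camera("scene"); cv2.imwrite("pics/s2.png",p[:,:,::-1])
s=env.state()['eef_pos']
cmds(env,[(s[0]+25.5,s[1]+201.4,s[2],77)])
```

```text
t 4.95 pos [458.1 202.  111.6] rot [179.99   0.    77.  ] F [-0.9  0.2 -0.1] open 0.425 q [ 0.28  0.46  1.97 -0.    0.71 -1.06]
(np.float64(483.612018276568), np.float64(403.37470933708573), np.float64(111.63206458557424), 77) [202. -20.  -0.] [0. 0. 0.]
```

View pics/s2.png

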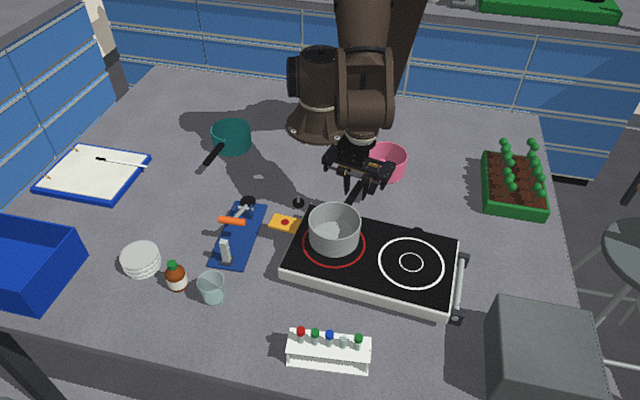

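Request:
arm_command --motion '[-1, 0, 0, 0, 0, 0, 0, -1, 0, 0, 0, 0, 0, 0, -1, 0, 0, 0, 0, 0, 0, -1, 0, 0, 0, 0, 0, 0, -1, 0, 0, 0, 0, 0, 0]'

```text
t: 5.45
eef_pos: [458.1, 202.0, 111.6]
tcp_rot: [3.142, 0.0, 1.344]
ft_force: [0.1, 0.6, 0.7]
opening: 0.209
```

Gripped: opening 0.209 is about 20 mm, the handle's width. Now sliding it, with a gentle ramp.

Request:
arm_command --motion '[-1, 5, 0, 0, 0, 0, 0, -1, 15, -1, 0, 0, 0, 0, -1, 30, -3, 0, 0, 0, 0, -1, 47, -4, 0, 0, 0, 0, -1, 65, -6, 0, 0, 0, 0, -1, 83, -8, 0, 0, 0, 0, -1, 101, -10, 0, 0, 0, 0, -1, 119, -12, 0, 0, 0, 0, -1, 137, -14, 0, 0, 0, 0, -1, 155, -15, 0, 0, 0, 0, -1, 172, -17, 0, 0, 0, 0, -1, 186, -18, 0, 0, 0, 0, -1, 196, -19, 0, 0, 0, 0, -1, 202, -20, 0, 0, 0, 0, -1, 202, -20, 0, 0, 0, 0, -1, 202, -20, 0, 0, 0, 0]'

```text
t: 7.05
eef_pos: [484.0, 403.7, 111.6]
tcp_rot: [3.141, -0.001, 1.345]
ft_force: [-1.5, 2.3, 0.4]
opening: 0.208
```

Run:
```python
from cell import env
from h import *
from scipy.optimize import least_squares
for n in ["scene","side"]:
    p,d=env.read_camera(n); cv2.imwrite(f"pics/{n}3.png",p[:,:,::-1]); W=cloud(env.calibration(n),d)
    m=(np.hypot(W[...,0]-620,W[...,1]-372)<85)&(abs(W[...,2]-145)<5); q=W[m]
    f=least_squares(lambda p:np.hypot(q[:,0]-p[0],q[:,1]-p[1])-p[2],[620,372,63],loss='soft_l1',f_scale=2); print(n,len(q),f.x.round(1),q[:,2].mean())
cmds(env,[])
```

```text
scene 294 [622.6 371.7  63.4] 142.98393868535098
side 253 [617.9 373.3  63.6] 143.85468338777815
t 7.15 pos [484.  403.4 111.6] rot [ 1.7999e+02 -3.0000e-02  7.7020e+01] F [-0.8  2.7 -0.4] open 0.213 q [ 0.59  0.61  1.65  0.    0.88 -0.75]
```

View pics/scene3.png

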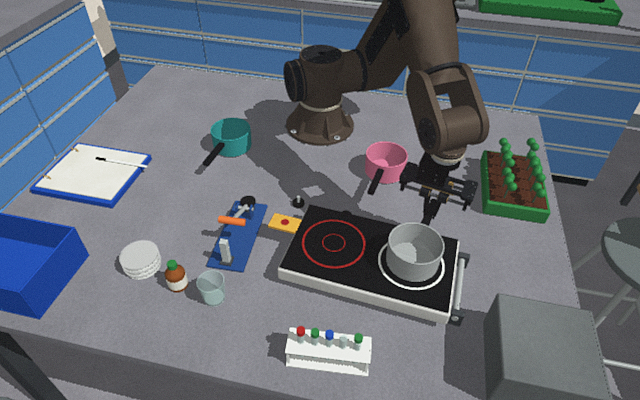

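The pan is centred at (620.2,372.5), against (620,372.4) for the ring. Releasing and rising.

Request:
arm_command --motion '[1, 0, 0, 0, 0, 0, 0, 1, 0, 0, 0, 0, 0, 0, 1, 0, 0, 0, 0, 0, 0, 1, 0, 0, 0, 0, 0, 0, 1, 0, 0, 0, 0, 0, 0, 1, 0, 0, -30, 0, 0, 0, 1, 0, 0, -75, 0, 0, 0, 1, 0, 0, -110, 0, 0, 0, 1, 0, 0, -110, 0, 0, 0]'

```text
t: 8.05
eef_pos: [485.4, 404.2, 226.6]
tcp_rot: [3.136, -0.006, 1.344]
ft_force: [0.1, -0.3, 1.1]
opening: 0.908
```

Run:
```python
from cell import env
from h import *
cmds(env,[(560,150,220,85),(682,-93,180,93)])
```

```text
t 8.05 pos [485.4 404.2 226.6] rot [179.68  -0.33  77.  ] F [ 0.1 -0.3  1.1] open 0.908 q [ 0.59  0.49  1.53 -0.    1.11 -0.75]
(560, 150, 220, 85) [-231.  130.    6.] [ 0.3 -0.3 -8. ]
(682, -93, 180, 93) [-441.  303.   46.] [  0.4  -0.3 -16. ]
```

Request:
arm_command --motion '[1, -40, 28, 0, 0, 0, -2, 1, -88, 60, 0, 0, 0, -4, 1, -130, 90, 0, 0, 0, -6, 1, -175, 120, 0, 0, 0, -8, 1, -220, 150, 0, 0, 0, -10, 1, -260, 180, 0, 0, 0, -12, 1, -300, 206, 0, 0, 0, -14, 1, -340, 234, 10, 0, 0, -16, 1, -380, 262, 25, 0, 0, -16, 1, -415, 286, 41, 0, 0, -16, 1, -436, 300, 41, 0, 0, -16, 1, -441, 303, 41, 0, 0, -16, 1, -441, 303, 41, 0, 0, -16]'

```text
t: 9.35
eef_pos: [679.8, -95.4, 179.6]
tcp_rot: [-3.14, -0.0, 1.621]
ft_force: [-0.5, 0.8, 0.2]
opening: 1.003
```

Run:
```python
from cell import env
from h import *
cal=env.calibration("wrist")
p,d=env.read_camera("wrist"); cv2.imwrite("pics/w4.png",p[:,:,::-1])
W=cloud(cal,d); Z=W[...,2]
m=(d>0)&(np.hypot(W[...,0]-682,W[...,1]+93)<25)&(Z>82)&(Z<97); q=W[m]; print(len(q)); 
if len(q): print(q.mean(0).round(1),cv2.minAreaRect(q[:,:2].astype(np.float32)))
for l,z in [("carry_post",90),("saddle_top",42),("handle_bar",91)]:
    for r in env.spot_point("wrist",l)[:2]: print(l,np.round(r['location']),round(r['confidence'],2),ray(cal,r['location'],z).round(1))
cmds(env,[(682,-93,180,93),(682,-93,58,93)])
for n in ["scene","side"]:
    p,d=env.read_camera(n); cv2.imwrite(f"pics/{n}4.png",p[:,:,::-1])
```

```text
424
[679.8 -94.6  89.4] ((680.6195068359375, -94.56816864013672), (16.1046199798584, 19.803770065307617), 2.5977962017059326)
carry_post [323. 204.] 0.76 [683.1 -94.6  90. ]
handle_bar [322. 121.] 0.63 [611.3 -98.7  91. ]
handle_bar [242. 248.] 0.54 [ 729.7 -167.    91. ]
t 9.55 pos [679.9 -93.1 181. ] rot [179.98   0.    93.09] F [-0.  -0.1  0.2] open 1.001 q [-0.23  0.61  1.43  0.    1.1  -1.86]
(682, -93, 180, 93) [-0.  2.  1.] [0.  0.  0.1]
(682, -93, 58, 93) [ -0.   2. 123.] [0.  0.  0.1]
```

View pics/w4.png

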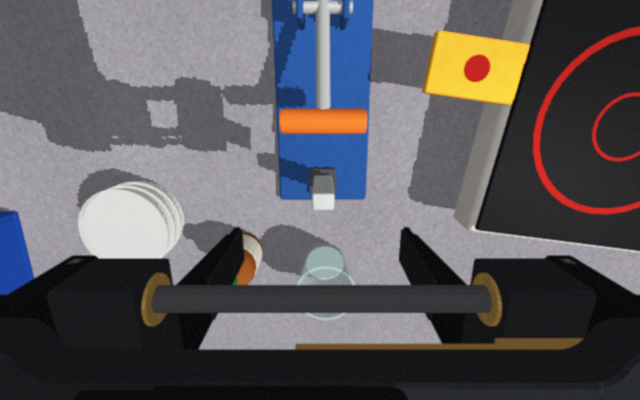

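View pics/scene4.png

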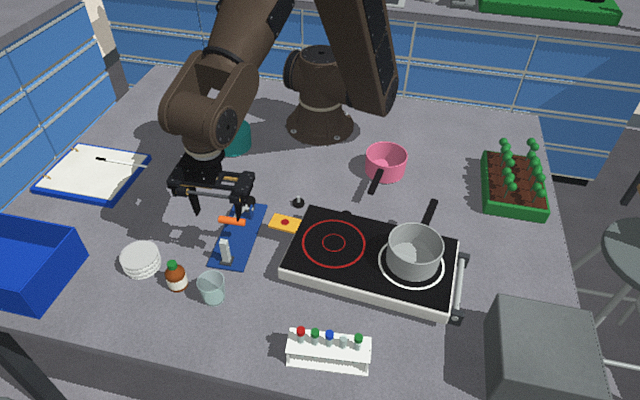

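The post is centred at (681,-94.5) and squared up with the fingers. It sits at (323,205) in the wrist view. Descending and gripping.

Request:
arm_command --motion '[1, -1, 1, 45, 0, 0, 0, 1, -1, 1, 90, 0, 0, 0, 1, -1, 1, 118, 0, 0, 0, 1, -1, 1, 123, 0, 0, 0, -1, -1, 1, 123, 0, 0, 0, -1, -1, 1, 123, 0, 0, 0, -1, -1, 1, 123, 0, 0, 0, -1, -1, 1, 123, 0, 0, 0, -1, -1, 1, 123, 0, 0, 0, -1, -1, 1, 123, 0, 0, 0, -1, -1, 1, 123, 0, 0, 0, -1, -1, 1, 123, 0, 0, 0, -1, -1, 1, 123, 0, 0, 0, -1, -1, 1, 123, 0, 0, 0, -1, -1, 1, 123, 0, 0, 0, -1, -1, 1, 123, 0, 0, 0, -1, -1, 1, 123, 0, 0, 0]'

```text
t: 11.35
eef_pos: [681.2, -95.3, 57.6]
tcp_rot: [3.142, -0.0, 1.623]
ft_force: [-0.2, 2.0, -0.9]
opening: 0.213
```

Run:
```python
from cell import env
from h import *
z=np.load("scene0.npz"); W=cloud(env.calibration("scene"),z['d'])
for a,b in [(-30,-20),(-20,0),(0,20),(20,30),(30,40),(40,50),(50,60),(60,80)]:
    m=(W[...,0]>481+a)&(W[...,0]<481+b)&(abs(W[...,1]+102)<40); print(a,b,W[...,2][m].max().round(1) if m.any() else None)
cmds(env,[])
s=env.state(); p0=s['eef_pos']; R=Rr.from_euler('xyz',s['tcp_rot'])
th0=183.; J=np.array([np.cos(np.radians(th0)),np.sin(np.radians(th0))])
s0=p0[:2]+200*J; s1=np.array([555.7,-28.])
print(s0)
N=20
for i in range(1,N+1):
    u=i/N; u=u*u*(3-2*u) if False else (u if 0 else min(1,max(0,u)))
    # trapezoid ease
    f=np.interp(i,[0,3,17,20],[0,.09,.91,1])
    th=th0-98*f; S=s0+(s1-s0)*f; P=S-200*np.array([np.cos(np.radians(th)),np.sin(np.radians(th))])
    d=R.inv().apply([P[0]-p0[0],P[1]-p0[1],0]); print(f"-1, {d[0]:.0f}, {d[1]:.0f}, 0, 0, 0, {98*f:.0f},",end=" ")
```

```text
-30 -20 10.1
-20 0 43.9
0 20 45.0
20 30 53.4
30 40 55.1
40 50 56.5
50 60 61.6
60 80 71.9
t 11.35 pos [681.2 -95.3  57.6] rot [ 1.800e+02 -1.000e-02  9.299e+01] F [-0.2  2.  -0.9] open 0.213 q [-0.24  0.75  1.53  0.    0.87 -1.86]
[ 481.43785868 -105.80757377]
-1, -8, 2, 0, 0, 0, 3, -1, -16, 4, 0, 0, 0, 6, -1, -24, 5, 0, 0, 0, 9, -1, -39, 5, 0, 0, 0, 15, -1, -54, 4, 0, 0, 0, 20, -1, -68, 0, 0, 0, 0, 26, -1, -81, -5, 0, 0, 0, 32, -1, -94, -11, 0, 0, 0, 38, -1, -104, -20, 0, 0, 0, 43, -1, -114, -30, 0, 0, 0, 49, -1, -122, -41, 0, 0, 0, 55, -1, -128, -53, 0, 0, 0, 60, -1, -133, -66, 0, 0, 0, 66, -1, -136, -81, 0, 0, 0, 72, -1, -137, -95, 0, 0, 0, 78, -1, -136, -111, 0, 0, 0, 83, -1, -133, -126, 0, 0, 0, 89, -1, -130, -134, 0, 0, 0, 92, -1, -128, -142, 0, 0, 0, 95, -1, -124, -150, 0, 0, 0, 98,
```

Run:
```python
from cell import env
from h import *
z=np.load("side0.npz"); W=cloud(env.calibration("side"),z['d'])
for a,b in [(0,20),(20,30),(30,40),(40,50),(50,60)]:
    m=(W[...,0]>479+a)&(W[...,0]<479+b)&(abs(W[...,1]+100)<40); print(a,b,np.sort(W[...,2][m])[-4:].round(1))
s=env.state(); p0=s['eef_pos']; R=Rr.from_euler('xyz',s['tcp_rot'])
th0=183.; e=lambda t:np.array([np.cos(np.radians(t)),np.sin(np.radians(t))])
s0=p0[:2]+200*e(th0); s1=np.array([560.8,31.5])-35*e(115)
N=17
for i in range(1,N+1):
    f=np.interp(i,[0,3,N-3,N],[0,.1,.9,1]); th=th0-53*min(1,f*1.5)
    S=s0+(s1-s0)*f; P=S-200*e(th)
    c=[P-23*e(th)+k*50*e(th+90) for k in(-1,1)]
    d=R.inv().apply([P[0]-p0[0],P[1]-p0[1],0]); print(f"-1, {d[0]:.0f}, {d[1]:.0f}, 0, 0, 0, {th0-th:.0f},",end=" ")
    if i%3==0: print(P.round(),np.round(c).tolist())
```

```text
0 20 [44.7 44.8 45.6 46.4]
20 30 [54.7 55.4 55.5 56.5]
30 40 [57.  57.3 57.5 58.7]
40 50 [56.1 56.1 57.3 57.5]
50 60 [60.7 63.5 64.5 64.5]
-1, -6, 3, 0, 0, 0, 3, -1, -12, 6, 0, 0, 0, 5, -1, -18, 8, 0, 0, 0, 8, [ 690. -113.] [[717.0, -65.0], [709.0, -164.0]]
-1, -30, 11, 0, 0, 0, 14, -1, -42, 13, 0, 0, 0, 20, -1, -53, 13, 0, 0, 0, 25, [ 696. -148.] [[737.0, -111.0], [699.0, -203.0]]
-1, -64, 10, 0, 0, 0, 31, -1, -73, 6, 0, 0, 0, 37, -1, -82, 1, 0, 0, 0, 43, [ 686. -177.] [[736.0, -153.0], [672.0, -230.0]]
-1, -88, -7, 0, 0, 0, 48, -1, -91, -12, 0, 0, 0, 53, -1, -84, -5, 0, 0, 0, 53, [ 681. -179.] [[734.0, -165.0], [658.0, -229.0]]
-1, -77, 3, 0, 0, 0, 53, -1, -69, 10, 0, 0, 0, 53, -1, -66, 13, 0, 0, 0, 53, [ 698. -160.] [[751.0, -146.0], [674.0, -210.0]]
-1, -63, 17, 0, 0, 0, 53, -1, -59, 20, 0, 0, 0, 53,
```

Request:
arm_command --motion '[-1, -6, 3, 0, 0, 0, 3, -1, -12, 6, 0, 0, 0, 5, -1, -18, 8, 0, 0, 0, 8, -1, -30, 11, 0, 0, 0, 14, -1, -42, 13, 0, 0, 0, 20, -1, -53, 13, 0, 0, 0, 25, -1, -64, 10, 0, 0, 0, 31, -1, -73, 6, 0, 0, 0, 37, -1, -82, 1, 0, 0, 0, 43, -1, -88, -7, 0, 0, 0, 48, -1, -91, -12, 0, 0, 0, 53, -1, -84, -5, 0, 0, 0, 53, -1, -77, 3, 0, 0, 0, 53, -1, -69, 10, 0, 0, 0, 53, -1, -66, 13, 0, 0, 0, 53, -1, -63, 17, 0, 0, 0, 53, -1, -59, 20, 0, 0, 0, 53, -1, -59, 20, 0, 0, 0, 53]'

```text
t: 13.15
eef_pos: [704.3, -153.8, 57.6]
tcp_rot: [3.141, 0.001, 0.699]
ft_force: [-1.3, -2.0, 1.5]
opening: 0.208
```

```bash
cat > meas.py <<'E'
from cell import env
from h import *
import sys
from scipy.optimize import least_squares
tag,sx,sy=sys.argv[1],float(sys.argv[2]),float(sys.argv[3])
for n in ["scene","side"]:
    cal=env.calibration(n); p,d=env.read_camera(n); cv2.imwrite(f"pics/{n}{tag}.png",p[:,:,::-1]); W=cloud(cal,d); Z=W[...,2]
    hsv=cv2.cvtColor(p,cv2.COLOR_RGB2HSV); H,S,V=[hsv[...,i] for i in range(3)]
    m=(np.hypot(W[...,0]-sx,W[...,1]-sy)<30)&(Z>36)&(Z<48)&(V<70); print(n,"saddle",m.sum(),W[m].mean(0).round(1))
    m=(np.hypot(W[...,0]-sx,W[...,1]-sy)<250)&(Z>4)&(Z<16)&(H>100)&(H<125)&(S>100)&(W[...,1]>-260); q=W[m][:,:2].astype(np.float32)
    print("base",cv2.minAreaRect(q))
    m=(np.hypot(W[...,0]-sx,W[...,1]-sy)<200)&(Z>30)&(Z<110)&(H>3)&(H<16)&(S>150); q=W[m]
    if len(q)>5:
        v=np.linalg.svd(q[:,:2]-q[:,:2].mean(0))[2][0]; print("bar",len(q),q.mean(0).round(1),np.degrees(np.arctan2(v[1],v[0])).round(1))
    m=(np.hypot(W[...,0]-561,W[...,1]-31)<14)&(Z>60)&(Z<105)&((H<8)|(H>172))&(S>110); print("dot",W[m].mean(0).round(1))
    for l in ["saddle_top"]:
        for r in env.spot_point(n,l)[:2]: print(l,round(r['confidence'],2),ray(cal,r['location'],42).round(1))
cmds(env,[])
E
python3 meas.py 5 576 0
```

```text
scene saddle 101 [583.   -1.1  40.1]
base ((640.0537719726562, -76.12985229492188), (103.17140197753906, 248.0424346923828), 40.07978439331055)
bar 178 [655.9 -85.6  94.7] -51.8
dot [561.7  30.4  67.8]
saddle_top 0.62 [572.   -2.9  42. ]
side saddle 0 [nan nan nan]
base ((635.2049560546875, -73.44053649902344), (98.31414031982422, 249.8907470703125), 40.44552993774414)
bar 23 [620.7 -40.5  83. ] 120.8
dot [558.9  35.1  70.2]
t 13.35 pos [ 704.3 -153.7   57.6] rot [179.97  -0.    40.01] F [-0.3 -3.6 -1.3] open 0.209 q [-0.31  0.79  1.43 -0.    0.92 -1.  ]meas.py:9: RuntimeWarning: Mean of empty slice.
  m=(np.hypot(W[...,0]-sx,W[...,1]-sy)<30)&(Z>36)&(Z<48)&(V<70); print(n,"saddle",m.sum(),W[m].mean(0).round(1))
  ret = um.true_divide(
```

View pics/scene5.png

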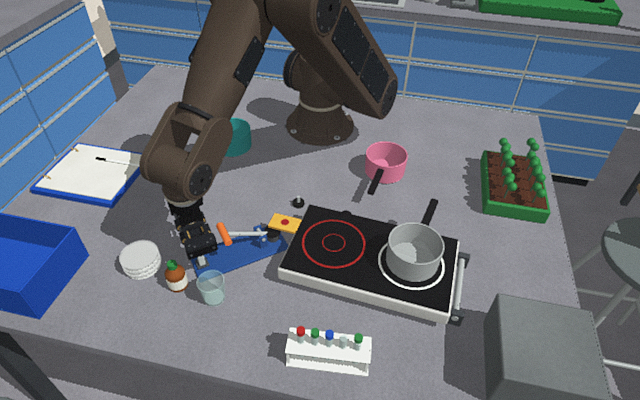

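View pics/side5.png

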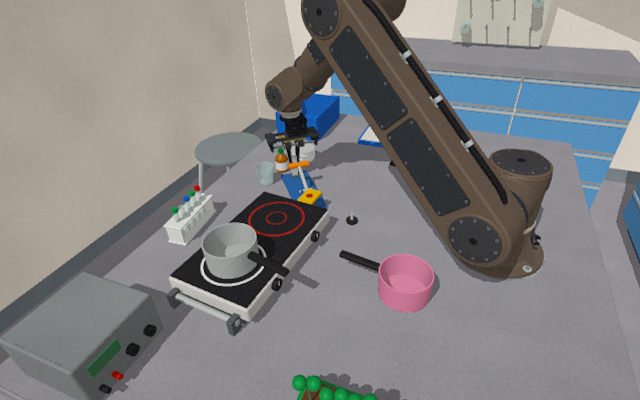

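The jack is at 130°, with its saddle at about (575,-0.6) from the base fit and from the post pose. Moving it the last (−14,+32) mm.

Request:
arm_command --motion '[-1, 1, -3, 0, 0, 0, 0, -1, 3, -8, 0, 0, 0, 0, -1, 5, -15, 0, 0, 0, 0, -1, 7, -22, 0, 0, 0, 0, -1, 9, -29, 0, 0, 0, 0, -1, 10, -33, 0, 0, 0, 0, -1, 10, -33.5, 0, 0, 0, 0, -1, 10, -33.5, 0, 0, 0, 0]'

```text
t: 14.15
eef_pos: [693.2, -124.2, 59.8]
tcp_rot: [3.132, -0.003, 0.698]
ft_force: [10.2, -18.8, 2.5]
opening: 0.206
```

```bash
python3 meas.py 6 561 32 2>/dev/null
```

```text
scene saddle 45 [580.6  30.6  39.9]
base ((629.4711303710938, -47.02485656738281), (102.3101577758789, 248.436767578125), 40.44647216796875)
bar 176 [645.4 -59.1  95.6] -46.9
dot [562.   30.6  67.9]
saddle_top 0.44 [573.4  28.5  42. ]
saddle_top 0.33 [809.2 -72.   42. ]
side saddle 6 [542.6  29.3  40.8]
base ((635.1188354492188, -56.11553192138672), (98.52131652832031, 216.06028747558594), 39.97589874267578)
bar 32 [620.3 -36.8  88.4] 126.9
dot [559.1  34.7  70.4]
t 14.35 pos [ 693.1 -124.3   59.7] rot [ 1.7947e+02 -1.7000e-01  4.0000e+01] F [ 10.8 -18.5   3.1] open 0.205 q [-0.27  0.76  1.48 -0.    0.89 -0.97]
```

Run:
```python
import cv2
a=cv2.imread("pics/scene6.png")[170:300,170:330];b=cv2.imread("pics/side6.png")[130:230,240:370]
a=cv2.resize(a,None,fx=3,fy=3,interpolation=cv2.INTER_CUBIC);b=cv2.resize(b,(390,390*100//130),interpolation=cv2.INTER_CUBIC)
import numpy as np
h=np.zeros((390,800,3),np.uint8);a=cv2.resize(a,(405,330));h[:330,:405]=a;h[:300,408:798]=b;cv2.imwrite("pics/c6.png",h)
```

```text
(no output)
```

View pics/c6.png

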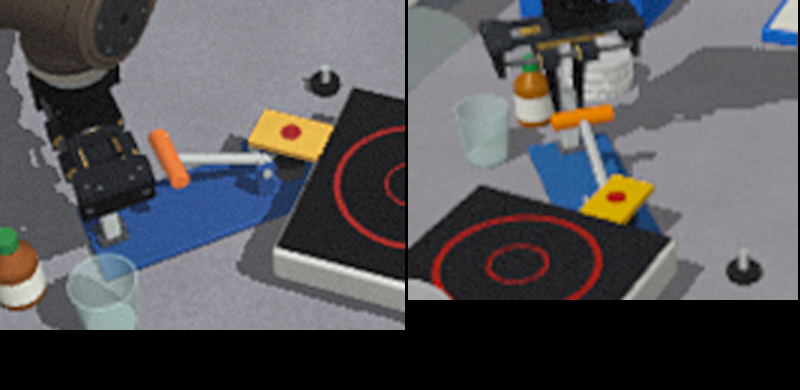

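The push stopped with 21 N against it and the post rose 2 mm, so something is blocking at this angle. It could be a front base corner under the hotplate, or the pivot bracket on the lug corner. I'll back off, turn the jack in line with the lug and go in straight, where the front edge stays clear of the stand.

Run:
```python
from h import *
e=lambda t:np.array([np.cos(np.radians(t)),np.sin(np.radians(t))])
P0=np.array([690.0,-121.9]); R=Rr.from_euler('xyz',[180,0,40],degrees=True)
s0=P0+200*e(130.2)
pts=[]
s1=s0-np.array([-14,32]); s2=np.array([560.7,31.7])-65*e(85.1)
for f in (.2,.6,1): pts.append((s0+(s1-s0)*f,130.2))
for f in (.08,.18,.3,.42,.54,.66,.78,.88,.95,1,1): pts.append((s1+(s2-s1)*f,130.2+(85.1-130.2)*f))
print(s0,s1,s2)
for S,th in pts:
    P=S-200*e(th); d=R.inv().apply([*(P-P0),0]); print(f"-1, {d[0]:.0f}, {d[1]:.0f}, 0, 0, 0, {130.2-th:.0f},",end=" ")
```

```text
[560.90846246  30.85920573] [574.90846246  -1.14079427] [555.1479     -33.06244425]
-1, -2, 7, 0, 0, 0, 0, -1, -6, 20, 0, 0, 0, 0, -1, -10, 34, 0, 0, 0, 0, -1, -25, 34, 0, 0, 0, 4, -1, -45, 34, 0, 0, 0, 8, -1, -67, 32, 0, 0, 0, 14, -1, -90, 28, 0, 0, 0, 19, -1, -112, 22, 0, 0, 0, 24, -1, -133, 15, 0, 0, 0, 30, -1, -153, 7, 0, 0, 0, 35, -1, -169, -2, 0, 0, 0, 40, -1, -180, -8, 0, 0, 0, 43, -1, -187, -13, 0, 0, 0, 45, -1, -187, -13, 0, 0, 0, 45,
```

Request:
arm_command --motion '[-1, -2, 7, 0, 0, 0, 0, -1, -6, 20, 0, 0, 0, 0, -1, -10, 34, 0, 0, 0, 0, -1, -25, 34, 0, 0, 0, 4, -1, -45, 34, 0, 0, 0, 8, -1, -67, 32, 0, 0, 0, 14, -1, -90, 28, 0, 0, 0, 19, -1, -112, 22, 0, 0, 0, 24, -1, -133, 15, 0, 0, 0, 30, -1, -153, 7, 0, 0, 0, 35, -1, -169, -2, 0, 0, 0, 40, -1, -180, -8, 0, 0, 0, 43, -1, -187, -13, 0, 0, 0, 45, -1, -187, -13, 0, 0, 0, 45, -1, -187, -13, 0, 0, 0, 45]'

```text
t: 15.85
eef_pos: [539.0, -231.4, 57.6]
tcp_rot: [-3.141, 0.0, -0.086]
ft_force: [0.4, -0.6, -3.2]
opening: 0.208
```

```bash
python3 meas.py 7 555 -33 2>/dev/null
python3 - <<'E'
import cv2
a=cv2.imread("pics/scene7.png")[160:300,150:330]
cv2.imwrite("pics/c7.png",cv2.resize(a,None,fx=4,fy=4,interpolation=cv2.INTER_CUBIC))
E
```

```text
scene saddle 133 [561.  -33.9  40.4]
base ((552.0210571289062, -128.80685424804688), (250.2389373779297, 104.42987823486328), 83.85595703125)
bar 168 [ 552.2 -141.9   93.1] 86.7
dot [561.9  31.1  67.7]
side saddle 20 [541.6 -30.1  42. ]
base ((546.1400146484375, -126.65972900390625), (250.34877014160156, 99.91519927978516), 85.15045928955078)
bar 27 [544.2 -71.3  84.1] 81.1
dot [559.4  33.4  69.6]
saddle_top 0.47 [563.8 -28.3  42. ]
t 16.05 pos [ 539.1 -231.4   57.5] rot [180.    -0.    -4.95] F [ 1.7 -0.6 -2.3] open 0.207 q [-0.52  0.63  1.8  -0.    0.71 -0.43]
```

View pics/c7.png

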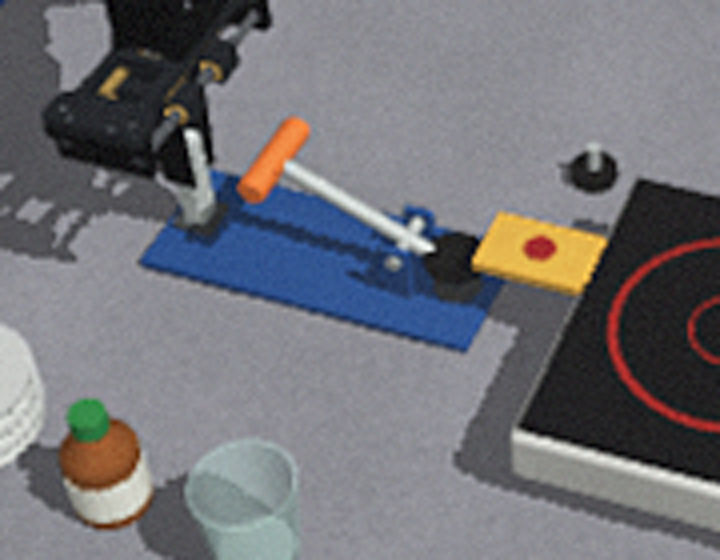

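The jack is now in line with the lug, with its saddle at about (557,-31.3). Sliding straight in by (+3.7,+63).

Request:
arm_command --motion '[-1, 0, -4, 0, 0, 0, 0, -1, 0, -12, 0, 0, 0, 0, -1, -1, -22, 0, 0, 0, 0, -1, -1, -32, 0, 0, 0, 0, -1, -1, -42, 0, 0, 0, 0, -1, -2, -51, 0, 0, 0, 0, -1, -2, -58, 0, 0, 0, 0, -1, -2, -62, 0, 0, 0, 0, -1, -2, -63, 0, 0, 0, 0, -1, -2, -63, 0, 0, 0, 0]'

```text
t: 17.05
eef_pos: [542.1, -168.2, 57.5]
tcp_rot: [-3.141, 0.0, -0.087]
ft_force: [1.0, 2.1, -2.5]
opening: 0.21
```

```bash
python3 meas.py 8 561 32 2>/dev/null
python3 - <<'E'
import cv2
a=cv2.imread("pics/scene8.png")[160:300,150:330]
cv2.imwrite("pics/c8.png",cv2.resize(a,None,fx=4,fy=4,interpolation=cv2.INTER_CUBIC))
E
```

```text
scene saddle 37 [578.3  30.7  39.7]
base ((553.545166015625, -70.6509780883789), (239.45555114746094, 103.694580078125), 85.04362487792969)
bar 169 [555.2 -84.5  93.4] 87.0
dot [561.4  30.2  67.4]
saddle_top 0.57 [561.6  33.3  42. ]
side saddle 8 [540.4  30.9  43. ]
base ((544.8709716796875, -92.64795684814453), (187.71896362304688, 96.03919219970703), 85.38780975341797)
bar 26 [557.1 -14.1  81.4] 77.1
dot [558.9  34.3  70.6]
t 17.25 pos [ 542.1 -168.2   57.5] rot [-1.7996e+02  2.0000e-02 -5.0100e+00] F [ 0.   4.9 -1.9] open 0.21 q [-0.42  0.62  1.85  0.    0.68 -0.33]
```

View pics/c8.png

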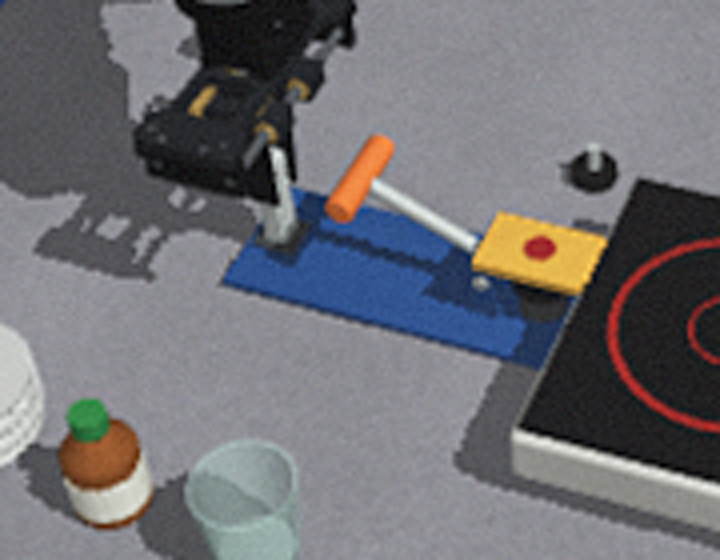

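The saddle is at about (559.5,31.0) against (560.7,31.7) for the lift point, and nothing is pushing back. Releasing the post, rising, closing the fingers and moving over the bar.

Request:
arm_command --motion '[1, 0, 0, 0, 0, 0, 0, 1, 0, 0, 0, 0, 0, 0, 1, 0, 0, 0, 0, 0, 0, 1, 0, 0, 0, 0, 0, 0, 1, 0, 0, -20, 0, 0, 0, 1, 0, 0, -60, 0, 0, 0, -1, 0, 0, -85, 0, 0, 0, -1, 0, -30, -85, 0, 0, 0, -1, 0, -60, -85, 0, 0, 0, -1, 0, -69, -85, 0, 0, 0, -1, 0, -69, -85, 0, 0, 0, -1, 0, -69, -85, 0, 0, 0, -1, 0, -69, -85, 0, 0, 0, -1, 0, -69, -85, 0, 0, 0, -1, 0, -69, -85, 0, 0, 0, -1, 0, -69, -85, 0, 0, 0, -1, 0, -69, -85, 0, 0, 0, -1, 0, -69, -85, 0, 0, 0]'

```text
t: 19.05
eef_pos: [548.2, -99.9, 142.6]
tcp_rot: [3.142, -0.0, -0.087]
ft_force: [0.8, -0.3, 0.9]
opening: 0.007
```

```bash
python3 meas.py 9 561 32 2>/dev/null
python3 - <<'E'
from cell import env
from h import *
cal=env.calibration("wrist"); p,d=env.read_camera("wrist"); cv2.imwrite("pics/w9.png",p[:,:,::-1])
W=cloud(cal,d); hsv=cv2.cvtColor(p,cv2.COLOR_RGB2HSV)
m=(d>0)&(hsv[...,0]>3)&(hsv[...,0]<16)&(hsv[...,1]>150)&(W[...,2]>75)&(np.hypot(W[...,0]-548,W[...,1]+98)<60); q=W[m]; print(len(q))
if len(q): print(q.mean(0),q.max(0),cv2.minAreaRect(q[:,:2].astype(np.float32)))
E
```

```text
scene saddle 35 [578.6  29.6  40.2]
base ((553.5023193359375, -71.69084930419922), (240.9327392578125, 103.0426254272461), 84.91571044921875)
bar 168 [555.1 -84.3  93.4] 87.1
dot [561.8  30.5  67.7]
saddle_top 0.52 [562.8  34.8  42. ]
side saddle 9 [541.2  29.3  42.2]
base ((544.3355102539062, -92.59165954589844), (194.19082641601562, 95.98197937011719), 84.59514617919922)
bar 25 [545.1  -6.7  82.5] 91.9
dot [559.8  33.2  69.3]
saddle_top 0.36 [590.2 303.2  42. ]
saddle_top 0.21 [642.7 345.3  42. ]
t 19.25 pos [548.2 -99.8 142.6] rot [179.99  -0.    -4.99] F [ 0.2 -0.4  1.2] open 0.007 q [-0.3   0.48  1.81 -0.    0.85 -0.21]
2278
[548.95973019 -96.26214534  99.11244852] [583.55508261 -72.86580319 266.65135184] ((549.2037353515625, -90.79966735839844), (32.27459716796875, 69.16204071044922), 85.21605682373047)
```

View pics/w9.png

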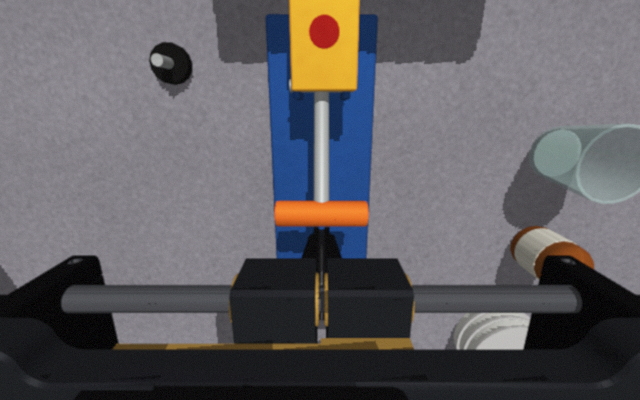

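View pics/scene9.png

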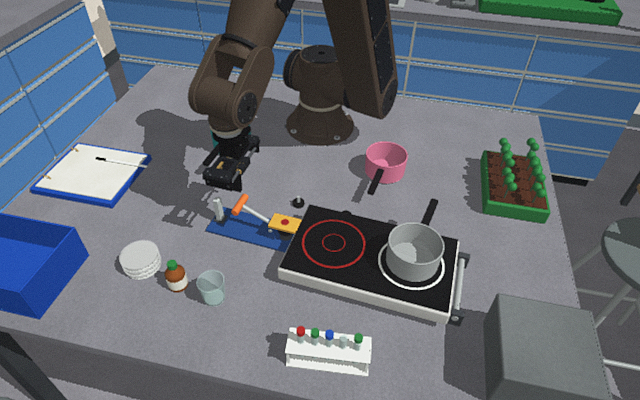

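The wrist view shows the bar at (322,213), with the handle and lug in line. The closed fingertips are just above the bar, so I'm starting the first stroke along the bar's arc.

Request:
arm_command --motion '[-1, 0, 0, 25, 0, 0, 0, -1, 0, 0, 37, 0, 0, 0, -1, 0, 1, 45, 0, 0, 0, -1, 0, 3, 53, 0, 0, 0, -1, 0, 5, 61, 0, 0, 0, -1, 0, 6, 69, 0, 0, 0, -1, 0, 7, 77, 0, 0, 0, -1, 0, 8, 85, 0, 0, 0, -1, 0, 8, 92, 0, 0, 0, -1, 0, 8, 97, 0, 0, 0, -1, 0, 8, 99, 0, 0, 0, -1, 0, 8, 100, 0, 0, 0, -1, 0, 8, 100, 0, 0, 0, -1, 0, 8, 100, 0, 0, 0]'

```text
t: 20.7
eef_pos: [548.9, -109.6, 44.2]
tcp_rot: [3.139, -0.004, -0.087]
ft_force: [-2.9, -10.0, 15.4]
opening: -0.001
```

```bash
python3 meas.py 10 561 32 2>/dev/null
```

```text
scene saddle 1 [565.6  20.7  43.7]
base ((553.6549682617188, -75.0515365600586), (232.07188415527344, 102.30461883544922), 86.03534698486328)
bar 125 [558.6 -87.1  47.6] 89.2
dot [561.9  34.4 102.5]
saddle_top 0.4 [518.8  17.3  42. ]
side saddle 0 [nan nan nan]
base ((545.6288452148438, -94.54339599609375), (184.15789794921875, 98.4465103149414), 85.32498931884766)
bar 26 [544.7 -24.4  73.4] 85.4
dot [560.6  36.4 104.2]
saddle_top 0.61 [403.8  77.7  42. ]
t 20.9 pos [ 548.9 -109.6   44.3] rot [179.87  -0.24  -5.  ] F [ -1.7 -10.3  16. ] open 0.005 q [-0.31  0.63  1.88 -0.    0.63 -0.23]
```

View pics/scene10.png

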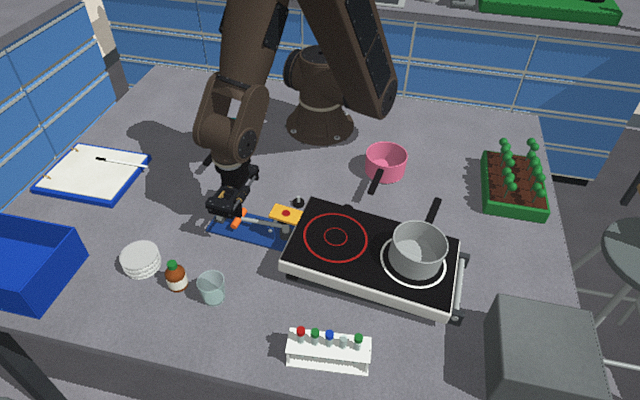

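View pics/side10.png

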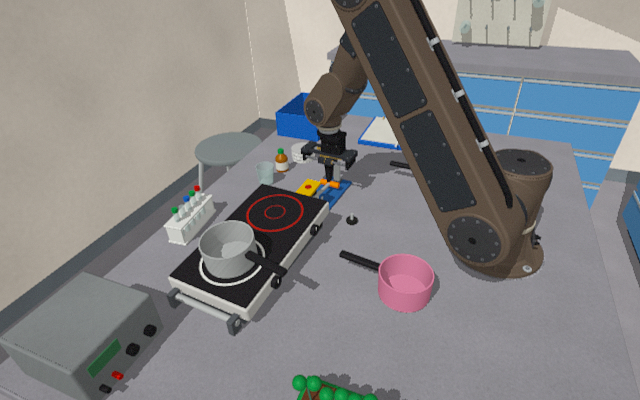

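The red dot rose from 67.7 to 102.5 mm, which is a tilt of about 0.074, and the bar is at its stop. Letting it come back up.

Request:
arm_command --motion '[-1, 0, 0, -7, 0, 0, 0, -1, 0, 0, -15, 0, 0, 0, -1, 0, -1, -23, 0, 0, 0, -1, 0, -2, -31, 0, 0, 0, -1, 0, -3, -39, 0, 0, 0, -1, 0, -5, -47, 0, 0, 0, -1, 0, -7, -55, 0, 0, 0, -1, 0, -8, -63, 0, 0, 0, -1, 0, -8, -75, 0, 0, 0, -1, 0, -8, -85, 0, 0, 0, -1, 0, -8, -85, 0, 0, 0, -1, 0, -8, -85, 0, 0, 0, -1, 0, -8, -85, 0, 0, 0]'

```text
t: 22.2
eef_pos: [548.0, -99.9, 127.3]
tcp_rot: [-3.142, 0.001, -0.087]
ft_force: [0.6, 0.5, 0.8]
opening: 0.002
```

```bash
python3 meas.py 11 561 32 2>/dev/null;  python3 - <<'E'
from cell import env
from h import *
cal=env.calibration("wrist"); p,d=env.read_camera("wrist"); cv2.imwrite("pics/w11.png",p[:,:,::-1])
print(cal['cam_to_world'][:3,3])
E
```

```text
scene saddle 38 [578.2  30.1  39.6]
base ((554.6981811523438, -71.45707702636719), (242.64404296875, 101.43316650390625), 83.67206573486328)
bar 167 [555.3 -84.2  93.6] 87.7
dot [561.5  30.4  67.3]
saddle_top 0.46 [565.1  30.1  42. ]
side saddle 9 [540.9  29.9  42.6]
base ((544.7840576171875, -91.40760040283203), (190.6597137451172, 98.48419952392578), 84.7077407836914)
bar 15 [560.  -23.   81.2] 71.0
dot [559.3  33.5  69.6]
saddle_top 0.3 [760.7 -31.1  42. ]
t 22.4 pos [548.1 -99.9 127.3] rot [-1.80e+02  3.00e-02 -5.01e+00] F [ 0.3 -0.5 -0.9] open 0.004 q [-0.3   0.5   1.82 -0.    0.82 -0.21]
[555.79610264 -19.46147404 297.54238223]
```

View pics/w11.png

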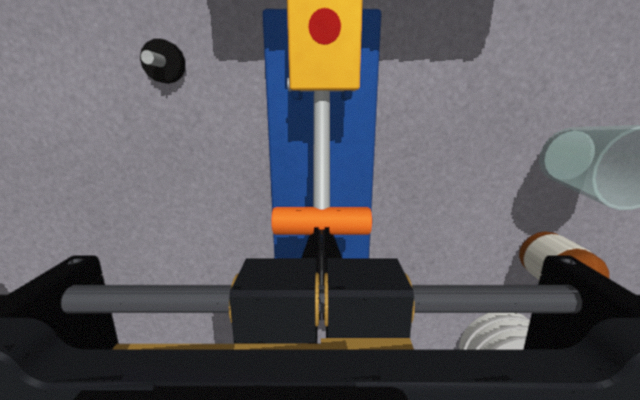

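The handle is fully up, the hotplate is flat (dot at 67.3 mm) and the jack hasn't moved. Second stroke now.

Request:
arm_command --motion '[-1, 0, 0, 12, 0, 0, 0, -1, 0, 0, 22, 0, 0, 0, -1, 0, 1, 30, 0, 0, 0, -1, 0, 4, 38, 0, 0, 0, -1, 0, 6, 46, 0, 0, 0, -1, 0, 8, 54, 0, 0, 0, -1, 0, 9, 62, 0, 0, 0, -1, 0, 10, 70, 0, 0, 0, -1, 0, 10, 77, 0, 0, 0, -1, 0, 10, 82, 0, 0, 0, -1, 0, 10, 84, 0, 0, 0, -1, 0, 10, 85, 0, 0, 0, -1, 0, 10, 85, 0, 0, 0, -1, 0, 10, 85, 0, 0, 0, -1, 0, 10, 85, 0, 0, 0, -1, 0, 10, 85, 0, 0, 0]'

```text
t: 24.05
eef_pos: [548.1, -111.5, 43.9]
tcp_rot: [3.14, -0.003, -0.087]
ft_force: [-6.1, -9.9, 20.9]
opening: 0.003
```

```bash
python3 meas.py 12 561 32 2>/dev/null
python3 - <<'E'
from cell import env
from h import *
from scipy.optimize import least_squares
for n in ["scene","side"]:
    p,d=env.read_camera(n); W=cloud(env.calibration(n),d)
    m=(np.hypot(W[...,0]-620,W[...,1]-375)<85)&(W[...,2]>147)&(W[...,2]<170); q=W[m]
    f=least_squares(lambda p:np.hypot(q[:,0]-p[0],q[:,1]-p[1])-p[2],[620,372,63],loss='soft_l1',f_scale=2); print(n,len(q),f.x.round(1),q[:,2].mean())
print(env.state()['qvel'].round(4),env.state()['ft_force'])
E
```

```text
scene saddle 1 [567.   21.2  45.3]
base ((553.45947265625, -75.76416778564453), (232.91201782226562, 103.2288589477539), 85.75955963134766)
bar 132 [556.4 -89.2  47. ] 88.2
dot [561.3  35.  102.2]
saddle_top 0.53 [519.4  16.6  42. ]
saddle_top 0.51 [ 547.8 -109.1   42. ]
side saddle 0 [nan nan nan]
base ((539.2464599609375, -90.00419616699219), (182.71530151367188, 97.3980484008789), 89.9758529663086)
bar 26 [554.7  -4.4  76.9] 79.0
dot [560.8  36.8 104.2]
t 24.25 pos [ 548.  -111.5   43.9] rot [ 1.7988e+02 -1.6000e-01 -4.9900e+00] F [ -6.4 -10.9  21.9] open 0.002 q [-0.32  0.63  1.88 -0.    0.63 -0.23]
scene 378 [623.8 380.4  63.5] 151.84581115190633
side 433 [618.7 382.2  63.4] 152.52746856112122
[-0.0008 -0.0006  0.0001  0.0004 -0.0015  0.0009] [ -5.20932823 -10.03301014  21.1749107 ]
```

View pics/scene12.png

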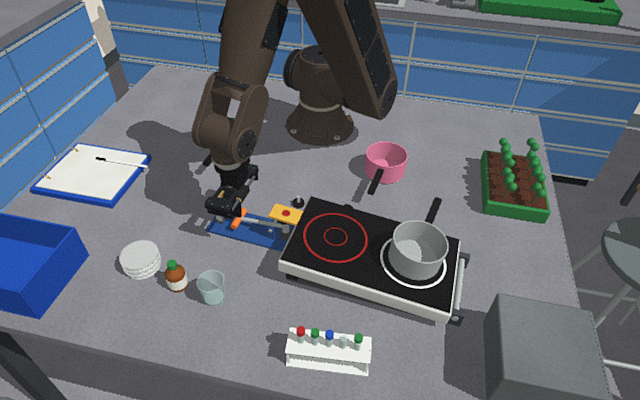

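Raised and steady: the tilt is about 0.074, the push about 21 N, and the pan has not moved on the glass, since its rim shift matches the tilt. Handing in.

```bash
python3 -c "
from cell import env
print(env.job_done()); print(env.state()['t'])"
```

```text
the job is handed in; nothing more can be done
None
the job is handed in; nothing more can be done
```

The job is handed in at about 24.5 s, with the second stroke held down and the end of the hotplate raised on the jack. No verdict was reported.

- **Pan:** I slid it to the white ring without lifting it. It measured about 1 mm from the ring's centre. After the second stroke its rim had shifted only as much as the tilt explains.
- **Jack:** It is set in line with the lug, its saddle about 1–2 mm from the lift point. That comes from where the gripper held the post, because the lug hides the saddle from the cameras.
- **Failed attempt:** My first approach, at about 45° to the lug, was blocked with about 21 N pushing back and the post rising about 2 mm. I backed off, turned the jack in line with the lug and slid it straight in with almost no force. I did not find out what had blocked it.
- **Strokes:** On the first stroke the lug rose about 35 mm, a tilt of about 0.074. It then came all the way back up with the jack unmoved, and the second stroke went down to the same tilt.
- **Last check:** I was pressing on the bar with about 21 N downward and about 11 N sideways, and the arm was at rest. I compared the bystanders only by eye in the last picture, where they appeared where they started.

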